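# Post the blue print through the curing unit's sprung light-trap flaps

## Task

Take the part with the blue print from the drying stand and post it, pointed end down, through the two sprung flaps in the top of the UV curing unit. Push it all the way home until you feel its nose press on the stop inside, without forcing it, so that both flaps spring shut behind it. Leave the other parts in the stand as they are.

Things in the scene. Friction and masses are not known exactly. Their poses are not given: they have to be found in the camera images.
- blue_part: Part to cure: flat off-white teardrop plate 45 x 130 x 8 mm, 30 g, blue print on one face, standing on its pointed end in one of the stand's slots. Origin: middle of the unprinted face. y points from the round end to the nose (down in the stand), z out of the printed face, x across the width. 34 mm wide at 20 mm from the round end: grip it there across its thickness (z).
- nose (a point): Tip of the blue part's pointed end, mid thickness, 65 mm along y from the part's middle.
- tail (a point): Tip of the blue part's round end, mid thickness, 130 mm from the nose; the upper end in the stand, about 136 mm above the trolley top.
- mouth (a point): Centre of the mouth in the curing unit's top, level with its black rim, 188 mm above the trolley top; axes as the unit's, z up. Clear opening 48 mm along x, 64 mm along y. The part goes in with its thickness along x. From 44 mm below the rim a lead-in narrows to a channel 11 mm (x) by 54 mm (y) that begins 62 mm below the rim.
- curing_unit: White UV curing unit 136 (x) x 150 (y) x 188 mm, fixed, amber window on its -x face. Origin: centre of underside. 103 mm below the rim a spring roller rubs on the part with about 3 N, so it does not drop home by itself. The rubber stop for the nose is out of sight 150 to 168 mm below the rim: its height differs each time and must be felt. Cheeks beside it centre the nose.
- flap_front (a joint): Black flap on the -x side of the mouth, 23 mm long, hinged 4 mm below the rim. 0 = shut, level; grows to 1.45 rad as it swings down inside; a spring shuts it (0.9 N at its edge shut, 2.6 N wide open). A part between the flaps holds each open about 0.5 rad, and their pinch keeps it where it is let go.
- flap_back (a joint): The same flap on the +x side, same values. Shut fingertips fit between the flaps and must follow the part's round end 20 to 38 mm below the rim. Sliding the part in takes about 2 to 7 N; more than 20 N between part and unit counts as forcing it.
- drying_stand: Wooden drying stand 60 x 176 x 50 mm, fixed, with three slots 56 mm apart along its y; parts stand 44 mm deep in them with about 1.5 mm play. Origin: centre of its underside.
- black_part_1: Bystander of the same shape with a black print, in another slot.
- black_part_2: Second bystander with a black print, in another slot.

How it is judged:
On the way, in this order (a step that is already met when the one before it is completed fails the run):
1. the blue part holds both flaps open, its nose more than 40 mm below the mouth (z of nose in the frame of mouth below -0.04 m and value of joint each of flap_front, flap_back above 0.25 rad), for 0.2 s.
2. the nose is pressed onto the stop with more than 2 N (contact force between blue_part and nose_stop_c0 above 2 N), for 0.1 s.
At the end, for the whole second after the job is handed in: The blue part stands in the curing unit, its nose on the stop (within about 2 mm), its round end over 18 mm below the rim and within 12 mm sideways of the mouth's centre; both flaps are shut (under 0.08 rad) and the part is at rest (distance between nose and nose_stop_c0 below 0.012 m and z of tail in the frame of mouth below -0.018 m and horizontal distance between tail and mouth below 0.012 m and value of joint each of flap_front, flap_back below 0.08 rad and linear speed of blue_part below 0.02 m/s); the robot touches nothing.
It fails at once if the blue part is pressed against the curing unit, its flaps or its stop with more than 20 N in all (contact force between blue_part and curing_unit above 20 N).
It fails at once if a black-printed part is moved more than 20 mm (distance of any of black_part_1, black_part_2 from where it was at the start of the episode above 0.02 m).
It also fails if it takes over 64 s, if anything falls off the work surface, if the arm or the gripper's body presses on something with over 40 N, if the wrist force passes 120 N, or if a joint passes its speed limit or range.

## Robot

A 6-joint arm with a two-finger parallel gripper is mounted at the origin on a cart in front of the work surface, level with it; the furniture and walls round the work are solid. World frame = base frame: x ahead of the robot, y to its left, z up, the work surface at z = 0. Lengths are in m, angles in rad, forces in N, time in s.
With the tool pointing down it reaches from about 0.325 to 0.775 m from the base axis. Payload 5.5 kg.
Tool frame: the origin (TCP) lies between the finger pads; the fingertips stand 19 mm ahead of it and the grasp point (between the pads) is the TCP; z points along the fingers, y is the direction in which the jaws open and shut (so a half turn about z gives the same grasp; the last joint's range is limited). The gripper opens to 88 mm and grips with 3 to 60 N. Pads are 20 mm wide; open, the fingers measure 115 mm over their backs; the gripper's body (75 mm by 178 mm) begins 61 mm behind the grasp point.
Start: joints at [-1.28, 0.091, 1.231, -0, 1.82, -0.057], TCP at [0.204, -0.564, 0.242] pointing down, gripper open.
Joint ranges: [-2.87, 2.87], [-0.86, 2.18], [0.17, 2.46], [-1.51, 4.65], [0.06, 2.69], [-2.65, 2.65]. Speed limits (rad/s): [2.57, 2.57, 3.01, 3.14, 3.14, 3.14].

## Interface

Orientations are given as a unit quaternion [x, y, z, w].
In Python, from cell import r gives the robot as it stands. The module is installed in compiled form; this text tells all that it offers.
- The arm moves only by the tool step_arm, never from a script. Its argument "rows" is a list of rows, each a list of 6 numbers: the shift along the tool's x, y, z in units of 0.4 m (1.0 is 0.4 m), then the turn, a rotation vector about the tool's x, y, z in units of pi rad (1.0 is pi rad). A call has 1 to 20 rows; each row is the pose to reach, as a shift and turn from the pose commanded when the call began, along the tool's axes at that moment, turning the shorter way round; what a row does not reach only later rows make up. A row lasts 1/10 s, in which the tool goes at most 50 mm and 8.59 degrees, less where a joint would pass 70% of its speed; a pose out of reach is approached as far as the arm can. A call with a number of a shift or a turn outside -1 to 1 is refused whole. A call with a gripper value outside its range is refused whole. "gripper" is the closure, from -1 (fully open) to 1 (shut), set as the call begins (left out, the last holds). The fingers move at their own pace and stop on an object; the grip force is fixed at half the most. Time passes only in rows, so rows that repeat a pose let the fingers close. It gives the time, the measured TCP pose, the force and the opening at its end, in the units of the state.
- r.sense(): the state, without advancing time (a new reading comes with each control period).
- r.get_image(name): name is "side" or "top" or "wrist"; returns a dict with "pixels" (420x560x3 uint8, red, green, blue), "mtx" (3x3 intrinsics, pixels), "D" ([k1, k2, p1, p2, k3] as OpenCV has them; the pictures are not rectified), "T" (4x4, takes a point from camera to world coordinates); the wrist camera has in their place "tool_from_camera" (4x4, takes a point from camera to tool coordinates, whose origin is the TCP and whose axes are the flange's). Camera axes: x right, y up, looking along -z (the intrinsics and any distortion apply to the point x, -y, -z); pixel columns grow to the right and rows downward; lengths in m; the calibration is good to about 2 mm. A picture is of the moment at which its call begins: read the wrist's pose just before it. There is no depth.
- r.hand_in(): hands the job in, once; it reports no verdict.
The state is a dict: "clock": time; "joint_pos": joint angles; "dq": joint speeds; "joint_efforts": joint torques, N m; "ee_pos": TCP position; "tool_rot": TCP orientation; "wrist_force": force on the tool from outside, world axes, zero at the start; "wrist_torque": the same for the moment, N m; "finger_gap": opening from 0.0 (shut) to 1.0 (fully open).
Only numpy, scipy, OpenCV 4.12 (cv2) and the standard library are available. Lean on these libraries where they do the work, as an engineer would, in place of code of your own. Each camera call takes 0.05 s, during which the arm holds its last target.

## Working session

There is one attempt and no reset: what is moved stays moved. The work goes in short steps, Python scripts to look and compute and a tool call to move; the robot and the scene stay as the last step left them, time stands still between calls to the robot, and variables do not carry over. Pictures are saved under pics/ and viewed, and the job is handed in when it is done.

Besides the shell and the picture viewer there is one more tool, called as name(argument=value, ...), one argument or row to a line, values as JSON. step_arm: Moves the arm, as the interface text tells. Shifts and turns lie within -1 to 1; 1 stands for 0.4 m of shift or pi rad of turn. Its arguments: {"type":"object","properties":{"rows":{"type":"array"},"gripper":{"type":"number"}},"required":["rows"]}

```bash
mkdir -p pics
cat > h.py <<'E'
import numpy as np, cv2, pickle
from cell import r
def snap(n,tag):
    s=r.sense(); im=r.get_image(n); im['s']=s
    pickle.dump(im,open(f'pics/{tag}.pkl','wb'))
    cv2.imwrite(f'pics/{tag}.png',im['pixels'][:,:,::-1]); return im
def crop(tag,x0,y0,x1,y1,k,out):
    im=cv2.imread(f'pics/{tag}.png')[y0:y1,x0:x1]
    cv2.imwrite(f'pics/{out}.png',cv2.resize(im,None,fx=k,fy=k,interpolation=cv2.INTER_CUBIC))
E
python3 - <<'E'
from h import *
for n in ['side','top','wrist']:
    im=snap(n,n+'0'); print(n,im['mtx'].tolist(),np.round(im['D'],4),np.round(im.get('T',im.get('tool_from_camera')),4).tolist())
s=r.sense(); print(s)
E
```

```text
side [[409.5703121979799, 0.0, 276.5098590279795], [0.0, 409.5703121979799, 207.92665004073422], [0.0, 0.0, 1.0]] [-0.0658  0.      0.      0.      0.    ] [[-0.9969, -0.06, 0.0503, 0.5505], [0.077, -0.6371, 0.7669, 0.6641], [-0.0139, 0.7684, 0.6398, 0.6612], [0.0, 0.0, 0.0, 1.0]]
top [[484.8032986959285, 0.0, 271.79946554060217], [0.0, 484.8032986959285, 217.56144948914607], [0.0, 0.0, 1.0]] [-0.1551  0.      0.      0.      0.    ] [[0.0185, 0.9946, -0.1018, 0.4211], [-0.9995, 0.0211, 0.0246, 0.0376], [0.0266, 0.1013, 0.9945, 1.0559], [0.0, 0.0, 0.0, 1.0]]
wrist [[357.6370417061375, 0.0, 282.2907137348685], [0.0, 357.6370417061375, 210.19779683100225], [0.0, 0.0, 1.0]] [-0.0073  0.      0.      0.      0.    ] [[0.0003, 0.9696, 0.2447, 0.0665], [1.0, -0.0004, 0.0003, 0.0013], [0.0004, 0.2447, -0.9696, -0.1425], [0.0, 0.0, 0.0, 1.0]]
{'clock': 0.15, 'joint_pos': array([-1.27972854e+00,  9.17106603e-02,  1.23160200e+00, -1.73118684e-05,
        1.81982277e+00, -5.66646356e-02]), 'dq': array([-0.00133538, -0.00319335, -0.00364931, -0.00049875, -0.00054352,
        0.00065025]), 'joint_efforts': array([ 1.87313293e-03, -4.47044027e+01, -4.06909168e+01,  6.99730846e-02,
        2.74064328e-02, -8.85126656e-05]), 'ee_pos': array([ 0.20441529, -0.5638908 ,  0.2407559 ]), 'tool_rot': array([ 9.84923382e-01,  1.72989409e-01, -9.85339205e-05, -7.65113764e-04]), 'wrist_force': array([-0.3555821 , -0.30568735,  0.75839063]), 'wrist_torque': array([-0.03711329, -0.00811225, -0.0009602 ]), 'finger_gap': 1.0013580588070228}
```

View pics/side0.png

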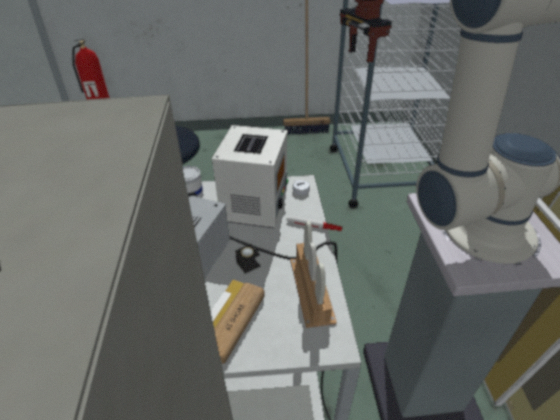

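View pics/top0.png

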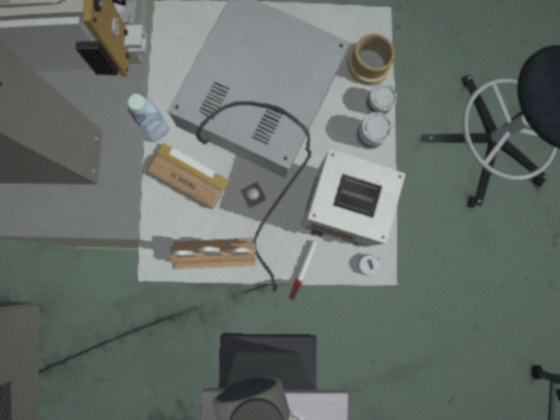

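View pics/wrist0.png

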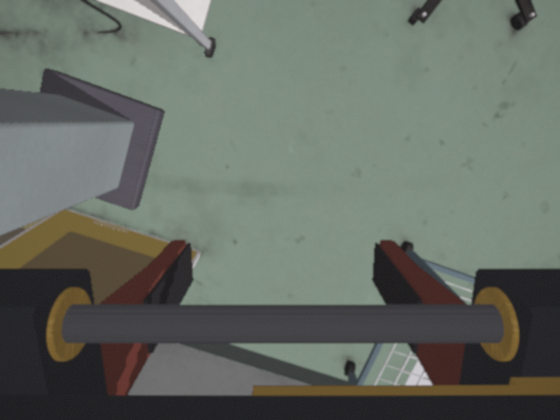

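Run:
```python
from h import *
crop('top0',155,225,275,285,6,'c1')
crop('side0',270,200,360,340,4,'c2')
crop('top0',300,140,410,250,6,'c3')
crop('side0',205,110,300,235,5,'c4')
```

```text
(no output)
```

View pics/c1.png

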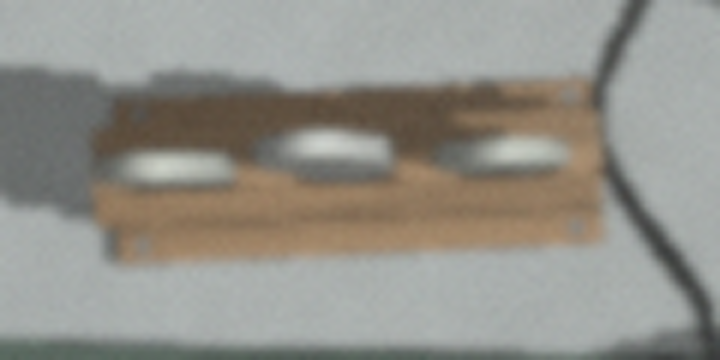

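View pics/c2.png

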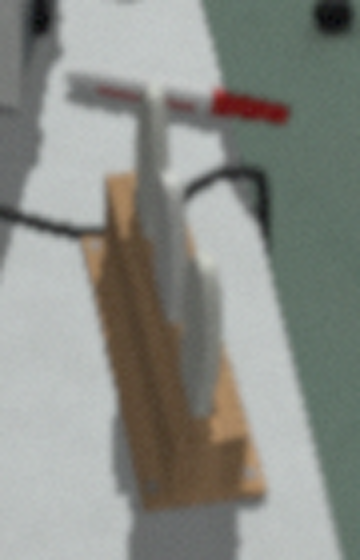

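View pics/c3.png

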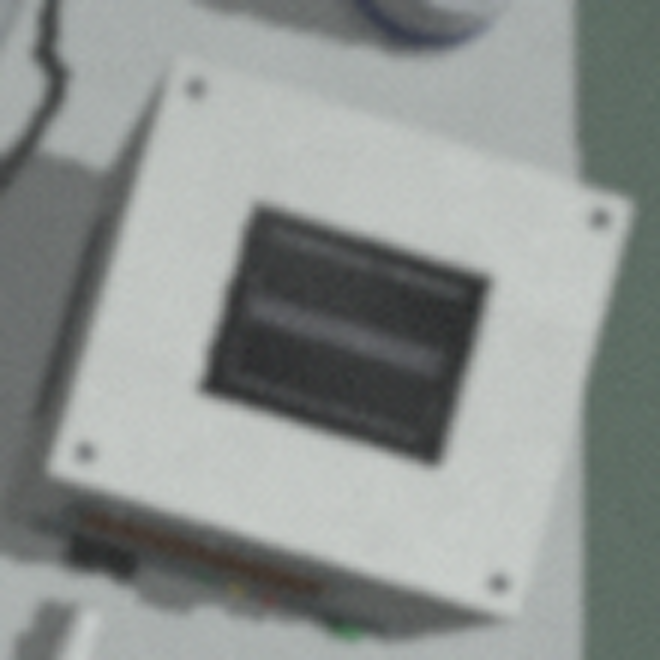

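View pics/c4.png

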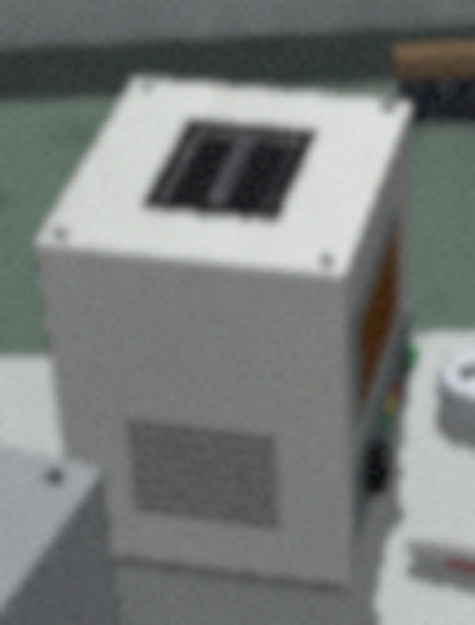

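```bash
cat >> h.py <<'E'
def ray(im,px,T=None):
    p=cv2.undistortPoints(np.array(px,float).reshape(-1,1,2),im['mtx'],im['D']).reshape(-1,2)
    d=np.c_[p[:,0],-p[:,1],-np.ones(len(p))]
    if T is None: T=im.get('T')
    if T is None:
        from scipy.spatial.transform import Rotation as R
        W=np.eye(4); W[:3,:3]=R.from_quat(im['s']['tool_rot']).as_matrix(); W[:3,3]=im['s']['ee_pos']; T=W@im['tool_from_camera']
    return T[:3,3], d@T[:3,:3].T
def onz(im,px,z):
    o,d=ray(im,px); return o+d*((z-o[2])/d[:,2])[:,None]
def load(t): return pickle.load(open(f'pics/{t}.pkl','rb'))
E
python3 - <<'E'
from h import *
t=load('top0'); s=load('side0')
f=lambda p,o,k:np.array(p)/k+np.array(o)-0.5+0.5/k
def rep(n,P):
    print(n,np.round(P,4).tolist(),'mean',P.mean(0).round(4))
C=onz(t,f([(172,57),(635,203),(513,620),(48,470)],(300,140),6),.188); rep('unit top',C)
C=onz(s,f([(135,75),(413,103),(348,277),(38,243)],(205,110),5),.188); rep('unit side',C)
rep('rim top',onz(t,f([(258,205),(490,275),(438,465),(203,390)],(300,140),6),.188))
rep('rim side',onz(s,f([(190,121),(316,131),(278,219),(147,207)],(205,110),5),.188))
rep('stand',onz(t,f([(592,80),(600,240),(120,263),(112,100)],(155,225),6),.0))
rep('tails',onz(t,f([(180,168),(328,150),(510,153)],(155,225),6),.132))
rep('tails side',onz(s,f([(152,88),(170,178),(205,262)],(270,200),4),.134))
E
```

```text
unit top [[0.6389, -0.0855, 0.188], [0.5975, -0.2303, 0.188], [0.468, -0.1907, 0.188], [0.5107, -0.0485, 0.188]] mean [ 0.5538 -0.1387  0.188 ]
unit side [[0.5968, -0.2259, 0.188], [0.4664, -0.1847, 0.188], [0.5073, -0.0418, 0.188], [0.6369, -0.0809, 0.188]] mean [ 0.5518 -0.1333  0.188 ]
rim top [[0.5934, -0.1121, 0.188], [0.5736, -0.1841, 0.188], [0.5147, -0.1676, 0.188], [0.536, -0.0953, 0.188]] mean [ 0.5544 -0.1398  0.188 ]
rim side [[0.5709, -0.1785, 0.188], [0.5132, -0.1632, 0.188], [0.5341, -0.0895, 0.188], [0.5906, -0.105, 0.188]] mean [ 0.5522 -0.134   0.188 ]
stand [[0.4837, 0.0511, 0.0], [0.4258, 0.047, 0.0], [0.4136, 0.2207, 0.0], [0.4726, 0.2256, 0.0]] mean [0.449  0.1361 0.    ]
tails [[0.4451, 0.1796, 0.132], [0.4519, 0.1327, 0.132], [0.4522, 0.0749, 0.132]] mean [0.4497 0.1291 0.132 ]
tails side [[0.4523, 0.0791, 0.134], [0.4525, 0.1408, 0.134], [0.4448, 0.1929, 0.134]] mean [0.4499 0.1376 0.134 ]
```

```bash
cat >> h.py <<'E'
from scipy.spatial.transform import Rotation as Rt
def Rm(yaw,tilt=0):
    # tool x heading yaw(deg), tool z tilted from down toward heading
    a=np.radians(tilt)
    B=np.array([[np.cos(a),0,np.sin(a)],[0,-1,0],[np.sin(a),0,-np.cos(a)]]).T
    return Rt.from_euler('z',yaw,degrees=True).as_matrix()@B
def row(p,R,s=None,cp=None,cR=None):
    if cp is None:
        s=s or r.sense(); cp=s['ee_pos']; cR=Rt.from_quat(s['tool_rot']).as_matrix()
    d=cR.T@(np.array(p)-cp)/0.4; w=Rt.from_matrix(cR.T@R).as_rotvec()/np.pi
    print(np.round(np.r_[d,w],4).tolist()); return d,w
def st():
    s=r.sense(); R=Rt.from_quat(s['tool_rot']).as_matrix()
    print('t',round(s['clock'],2),'p',np.round(s['ee_pos'],4),'xhead',round(np.degrees(np.arctan2(R[1,0],R[0,0])),2),'z',np.round(R[:,2],4),'F',np.round(s['wrist_force'],2),'M',np.round(s['wrist_torque'],2),'gap',round(s['finger_gap']*88,1),'q',np.round(s['joint_pos'],2))
E
python3 - <<'E'
from h import *
row([.40,-.25,.31],Rm(10)); row([.33,.13,.28],Rm(0,42))
E
```

```text
[0.7271, -0.5714, -0.1722, -0.0005, 0.0, 0.0551]
[0.8863, -1.5241, -0.0957, -0.041, 0.231, 0.1055]
```

step_arm(
  rows=[
    [0.727, -0.571, -0.172, 0, 0, 0.055],
    [0.727, -0.571, -0.172, 0, 0, 0.055],
    [0.727, -0.571, -0.172, 0, 0, 0.055],
    [0.727, -0.571, -0.172, 0, 0, 0.055],
    [0.727, -0.571, -0.172, 0, 0, 0.055],
    [0.727, -0.571, -0.172, 0, 0, 0.055],
    [0.727, -0.571, -0.172, 0, 0, 0.055],
    [0.727, -0.571, -0.172, 0, 0, 0.055],
  ],
)

```text
clock: 0.95
ee_pos: [0.4014, -0.2473, 0.3114]
tool_rot: [0.996, 0.089, 0.001, 0.0]
wrist_force: [-0.1, -0.5, 0.0]
finger_gap: 0.998
```

Run:
```python
from h import *
st(); row([.33,.13,.28],Rm(0,42))
```

```text
t 0.95 p [ 0.4014 -0.2473  0.3114] xhead 10.19 z [ 0.0015 -0.     -1.    ] F [-0.07 -0.54  0.01] M [ 0.03 -0.03 -0.05] gap 87.8 q [-0.63 -0.23  1.41  0.    1.96  0.77]
[-0.0088, -0.9599, 0.0783, -0.0207, 0.2322, 0.0541]
```

step_arm(
  rows=[
    [-0.009, -0.96, 0.078, -0.0207, 0.232, 0.054],
    [-0.009, -0.96, 0.078, -0.0207, 0.232, 0.054],
    [-0.009, -0.96, 0.078, -0.0207, 0.232, 0.054],
    [-0.009, -0.96, 0.078, -0.0207, 0.232, 0.054],
    [-0.009, -0.96, 0.078, -0.0207, 0.232, 0.054],
    [-0.009, -0.96, 0.078, -0.0207, 0.232, 0.054],
    [-0.009, -0.96, 0.078, -0.0207, 0.232, 0.054],
    [-0.009, -0.96, 0.078, -0.0207, 0.232, 0.054],
    [-0.009, -0.96, 0.078, -0.0207, 0.232, 0.054],
    [-0.009, -0.96, 0.078, -0.0207, 0.232, 0.054],
    [-0.009, -0.96, 0.078, -0.0207, 0.232, 0.054],
  ],
)

```text
clock: 2.05
ee_pos: [0.4199, 0.156, 0.3119]
tool_rot: [0.939, -0.005, 0.344, 0.011]
wrist_force: [-0.2, 0.2, 0.4]
finger_gap: 1.004
```

Run:
```python
from h import *
st(); snap('wrist','w1')
```

```text
t 2.05 p [0.4199 0.156  0.3119] xhead -0.09 z [ 0.645  -0.0241 -0.7638] F [-0.19  0.24  0.37] M [ 0.08  0.27 -0.05] gap 88.3 q [ 0.54 -0.86  1.96 -0.36  1.43  2.06]
```

View pics/w1.png

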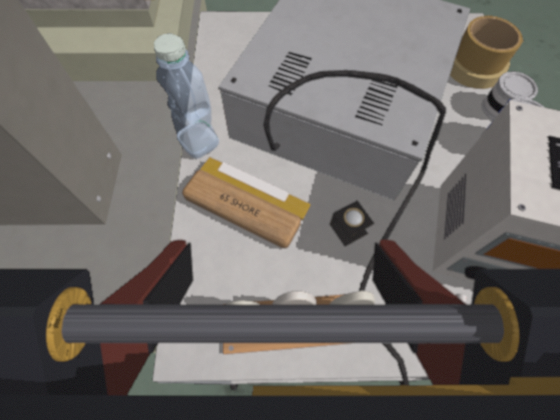

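Run:
```python
from h import *
row([.37,.13,.32],Rm(94));
```

```text
[-0.0773, 0.0748, -0.0934, 0.1867, -0.1645, -0.5005]
```

step_arm(
  rows=[
    [-0.077, 0.075, -0.093, 0.187, -0.1645, -0.5],
    [-0.077, 0.075, -0.093, 0.187, -0.1645, -0.5],
    [-0.077, 0.075, -0.093, 0.187, -0.1645, -0.5],
    [-0.077, 0.075, -0.093, 0.187, -0.1645, -0.5],
    [-0.077, 0.075, -0.093, 0.187, -0.1645, -0.5],
    [-0.077, 0.075, -0.093, 0.187, -0.1645, -0.5],
    [-0.077, 0.075, -0.093, 0.187, -0.1645, -0.5],
    [-0.077, 0.075, -0.093, 0.187, -0.1645, -0.5],
    [-0.077, 0.075, -0.093, 0.187, -0.1645, -0.5],
    [-0.077, 0.075, -0.093, 0.187, -0.1645, -0.5],
    [-0.077, 0.075, -0.093, 0.187, -0.1645, -0.5],
    [-0.077, 0.075, -0.093, 0.187, -0.1645, -0.5],
    [-0.077, 0.075, -0.093, 0.187, -0.1645, -0.5],
    [-0.077, 0.075, -0.093, 0.187, -0.1645, -0.5],
  ],
)

```text
clock: 3.5
ee_pos: [0.3729, 0.1253, 0.3214]
tool_rot: [0.685, 0.728, 0.001, 0.001]
wrist_force: [0.2, -0.2, -0.7]
finger_gap: 0.997
```

Run:
```python
from h import *
st(); row([.37,.13,.32],Rm(94));row([.37,.13,.32],Rm(180));
```

```text
t 3.5 p [0.3729 0.1253 0.3214] xhead 93.47 z [ 1.9e-03  3.0e-04 -1.0e+00] F [ 0.18 -0.24 -0.66] M [-0.04 -0.07  0.03] gap 87.8 q [ 0.24 -0.43  1.55 -0.    2.02  0.18]
[0.012, -0.0066, 0.0034, 0.0006, -0.0001, -0.0029]
[0.012, -0.0066, 0.0034, 0.0005, 0.0004, -0.4807]
```

step_arm(
  rows=[
    [0, 0, 0, 0, 0, -0.48],
    [0, 0, 0, 0, 0, -0.48],
    [0, 0, 0, 0, 0, -0.48],
    [0, 0, 0, 0, 0, -0.48],
    [0, 0, 0, 0, 0, -0.48],
    [0, 0, 0, 0, 0, -0.48],
    [0, 0, 0, 0, 0, -0.48],
    [0, 0, 0, 0, 0, -0.48],
    [0, 0, 0, 0, 0, -0.48],
    [0, 0, 0, 0, 0, -0.48],
    [0, 0, 0, 0, 0, -0.48],
  ],
)

```text
clock: 4.6
ee_pos: [0.3726, 0.1251, 0.322]
tool_rot: [0.0, 1.0, 0.0, 0.002]
wrist_force: [0.1, 0.9, -0.1]
finger_gap: 1.0
```

Run:
```python
from h import *
st(); snap('wrist','w2')
```

```text
t 4.6 p [0.3726 0.1251 0.322 ] xhead 179.97 z [ 3.5e-03  6.0e-04 -1.0e+00] F [ 0.09  0.92 -0.15] M [ 0.07 -0.17  0.01] gap 88.0 q [ 0.24 -0.43  1.55 -0.    2.02 -1.33]
```

View pics/w2.png

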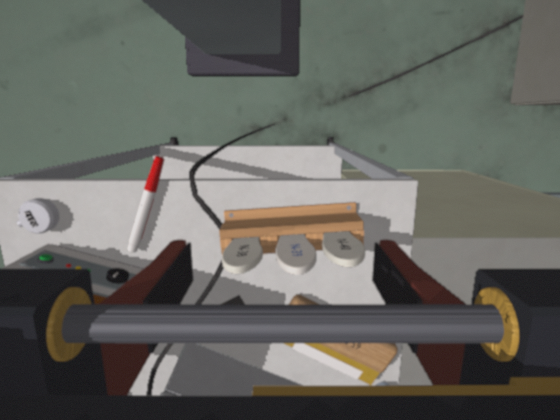

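Run:
```python
from h import *
crop('w2',210,195,380,280,4.7,'c5')
```

```text
(no output)
```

View pics/c5.png

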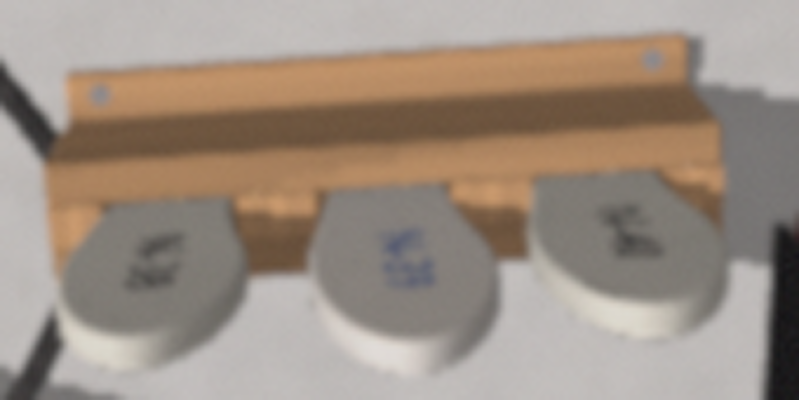

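Run:
```python
from h import *
w=load('w2'); f=lambda p,o,k:np.array(p)/k+np.array(o)-0.5+0.5/k
print(onz(w,f([(408,356),(315,275),(497,282)],(210,195),4.7),.134).round(4))
print('shoulder',onz(w,f([(315,275),(497,282)],(210,195),4.7),.114).round(4))
print('st',onz(w,f([(48,165),(720,125)],(210,195),4.7),.05).round(4))
row([.4505,.137,.26],Rm(93.5))
```

```text
[[0.4525 0.1382 0.134 ]
 [0.4342 0.1186 0.134 ]
 [0.4358 0.1567 0.134 ]]
shoulder [[0.442  0.1182 0.114 ]
 [0.4436 0.1587 0.114 ]]
st [[0.4365 0.0484 0.05  ]
 [0.4259 0.2213 0.05  ]]
[-0.1942, 0.0305, 0.1554, 0.0009, 0.0007, 0.4793]
```

step_arm(
  rows=[
    [-0.194, 0.0305, 0.155, 0, 0, 0.48],
    [-0.194, 0.0305, 0.155, 0, 0, 0.48],
    [-0.194, 0.0305, 0.155, 0, 0, 0.48],
    [-0.194, 0.0305, 0.155, 0, 0, 0.48],
    [-0.194, 0.0305, 0.155, 0, 0, 0.48],
    [-0.194, 0.0305, 0.155, 0, 0, 0.48],
    [-0.194, 0.0305, 0.155, 0, 0, 0.48],
    [-0.194, 0.0305, 0.155, 0, 0, 0.48],
    [-0.194, 0.0305, 0.155, 0, 0, 0.48],
    [-0.194, 0.0305, 0.155, 0, 0, 0.48],
    [-0.194, 0.0305, 0.155, 0, 0, 0.48],
    [-0.194, 0.0305, 0.155, 0, 0, 0.48],
  ],
)

```text
clock: 5.85
ee_pos: [0.4505, 0.1374, 0.2599]
tool_rot: [0.684, 0.729, 0.001, 0.001]
wrist_force: [-0.0, -0.1, 0.6]
finger_gap: 0.999
```

Run:
```python
from h import *
st(); snap('wrist','w3'); crop('w3',180,130,400,310,3.6,'c6')
```

```text
t 5.85 p [0.4505 0.1374 0.2599] xhead 93.65 z [ 0.0022 -0.     -1.    ] F [-0.01 -0.12  0.6 ] M [-0.04 -0.1   0.  ] gap 87.9 q [ 0.22 -0.25  1.52 -0.    1.87  0.16]
```

View pics/c6.png

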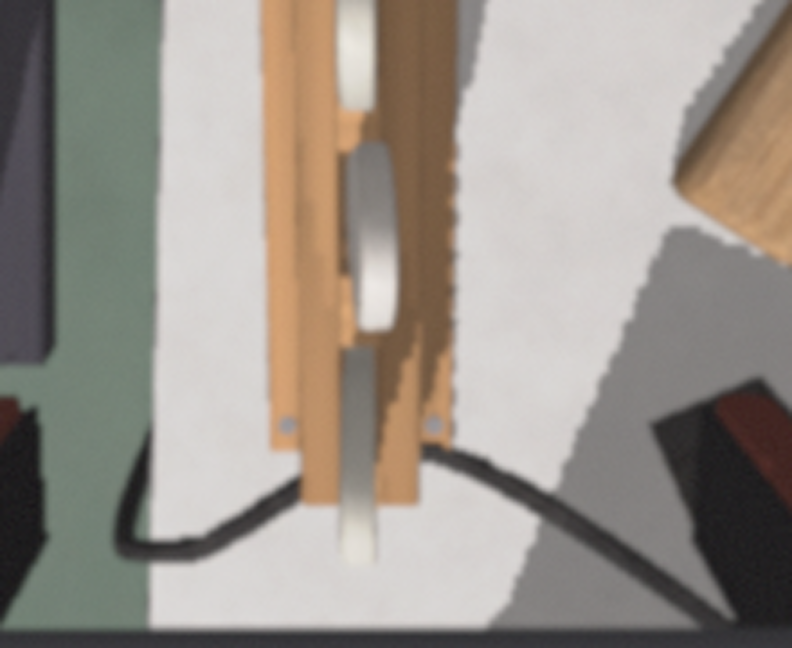

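Run:
```python
from h import *
w=load('w3'); f=lambda p,o,k:np.array(p)/k+np.array(o)-0.5+0.5/k
print(onz(w,f([(376,250),(358,150),(394,150),(358,330),(394,330)],(180,130),3.6),.134).round(4))
print(onz(w,f([(369,150),(376,330)],(180,130),3.6),.118).round(4))
row([.4525,.1375,.115],Rm(94.5))
```

```text
[[0.4521 0.1439 0.134 ]
 [0.4469 0.1651 0.134 ]
 [0.4544 0.1655 0.134 ]
 [0.4493 0.126  0.134 ]
 [0.4571 0.1265 0.134 ]]
[[0.4494 0.163  0.118 ]
 [0.4536 0.1217 0.118 ]]
[-0.0001, 0.0043, 0.3621, 0.0007, 0.0001, -0.0046]
```

step_arm(
  rows=[
    [0.004, 0.004, 0.1, 0, 0, -0.0046],
    [0.004, 0.004, 0.2, 0, 0, -0.0046],
    [0.004, 0.004, 0.3, 0, 0, -0.0046],
    [0.004, 0.004, 0.362, 0, 0, -0.0046],
    [0.004, 0.004, 0.362, 0, 0, -0.0046],
    [0.004, 0.004, 0.362, 0, 0, -0.0046],
  ],
)

```text
clock: 6.5
ee_pos: [0.4524, 0.1391, 0.1156]
tool_rot: [0.679, 0.734, 0.001, 0.001]
wrist_force: [0.8, 0.3, 0.5]
finger_gap: 0.997
```

Run:
```python
from h import *
st(); snap('wrist','w4'); crop('w4',150,130,420,310,2.9,'c7')
```

```text
t 6.5 p [0.4524 0.1391 0.1156] xhead 94.46 z [ 1.9e-03 -2.0e-04 -1.0e+00] F [0.8  0.25 0.53] M [ 0.01 -0.06 -0.03] gap 87.8 q [ 0.23 -0.25  1.77 -0.    1.61  0.15]
```

View pics/c7.png

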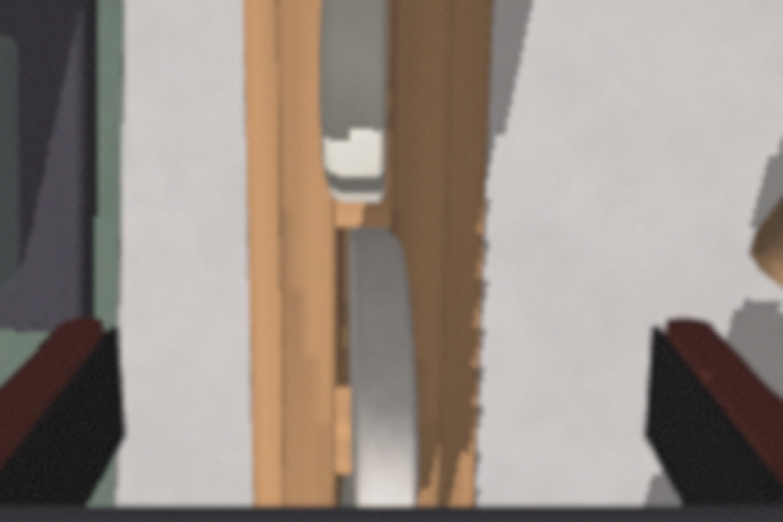

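step_arm(
  rows=[
    [0, 0, 0, 0, 0, 0],
    [0, 0, 0, 0, 0, 0],
    [0, 0, 0, 0, 0, 0],
    [0, 0, 0, 0, 0, 0],
    [0, 0, 0, 0, 0, 0],
    [0, 0, 0, 0, 0, 0],
    [0, 0, 0, 0, 0, 0],
    [0, 0, 0, 0, 0, 0],
  ],
  gripper=1,
)

```text
clock: 7.35
ee_pos: [0.4523, 0.1391, 0.1149]
tool_rot: [0.679, 0.734, 0.0, 0.001]
wrist_force: [-0.7, 0.6, -0.9]
finger_gap: 0.309
```

Run:
```python
from h import *
st(); snap('wrist','w5'); crop('w5',150,130,420,310,2.9,'c8')
```

```text
t 7.35 p [0.4523 0.1391 0.1149] xhead 94.43 z [ 1.7e-03 -3.0e-04 -1.0e+00] F [-0.7   0.65 -0.9 ] M [-0.04 -0.11 -0.03] gap 27.2 q [ 0.23 -0.25  1.77 -0.    1.61  0.15]
```

View pics/c8.png

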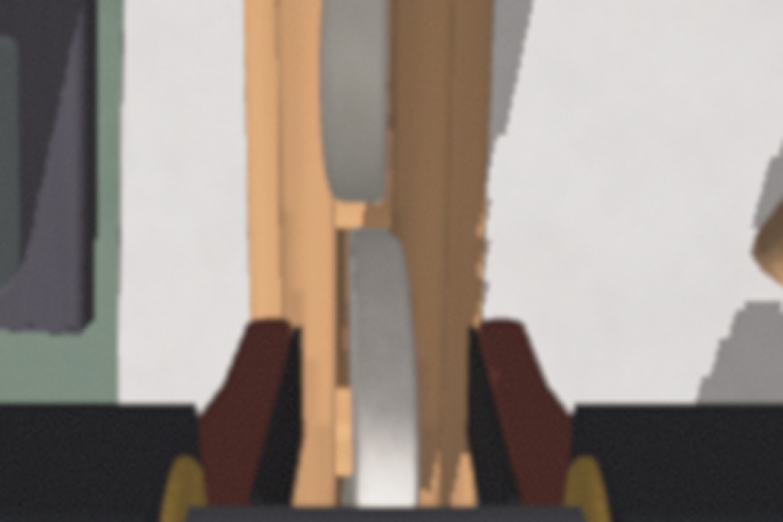

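Still closing; wait a few more rows.

step_arm(
  rows=[
    [0, 0, 0, 0, 0, 0],
    [0, 0, 0, 0, 0, 0],
    [0, 0, 0, 0, 0, 0],
    [0, 0, 0, 0, 0, 0],
    [0, 0, 0, 0, 0, 0],
    [0, 0, 0, 0, 0, 0],
  ],
)

```text
clock: 8.0
ee_pos: [0.4499, 0.139, 0.1146]
tool_rot: [0.679, 0.734, -0.002, -0.001]
wrist_force: [-9.3, -2.0, 5.2]
finger_gap: 0.091
```

Run:
```python
from h import *
st(); snap('wrist','w6'); crop('w6',150,130,420,310,2.9,'c9')
```

```text
t 8.0 p [0.4499 0.139  0.1146] xhead 94.44 z [-0.0046 -0.001  -1.    ] F [-9.27 -2.01  5.18] M [-0.24  1.98 -0.1 ] gap 8.0 q [ 0.23 -0.25  1.78  0.    1.62  0.15]
```

View pics/c9.png

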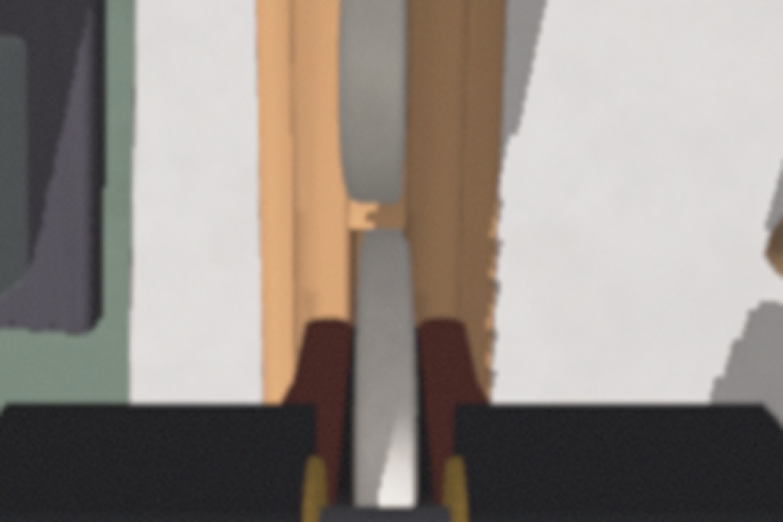

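step_arm(
  rows=[
    [0, -0.006, 0, 0, 0, 0],
    [0, -0.006, -0.01, 0, 0, 0],
    [0, -0.006, -0.03, 0, 0, 0],
    [0, -0.006, -0.06, 0, 0, 0],
    [0, -0.006, -0.1, 0, 0, 0],
    [0, -0.006, -0.15, 0, 0, 0],
    [0, -0.006, -0.25, 0, 0, 0],
    [0, -0.006, -0.35, 0, 0, 0],
    [0, -0.006, -0.45, 0, 0, 0],
    [0, -0.006, -0.54, 0, 0, 0],
    [0, -0.006, -0.54, 0, 0, 0],
  ],
)

```text
clock: 9.15
ee_pos: [0.4507, 0.1392, 0.3392]
tool_rot: [0.679, 0.734, 0.006, 0.005]
wrist_force: [0.6, -0.3, 0.8]
finger_gap: 0.093
```

Run:
```python
from h import *
st(); snap('side','s2'); crop('s2',220,60,400,240,3.3,'c10'); snap('top','t2')
row([.548,-.1215,.335],Rm(74))
```

```text
t 9.15 p [0.4507 0.1392 0.3392] xhead 94.42 z [ 0.0148  0.0027 -0.9999] F [ 0.59 -0.31  0.77] M [-0.06 -0.04 -0.05] gap 8.2 q [ 0.23 -0.22  1.35 -0.    1.99  0.15]
[-0.6685, 0.1937, -0.0036, 0.002, -0.0004, 0.1135]
```

View pics/c10.png

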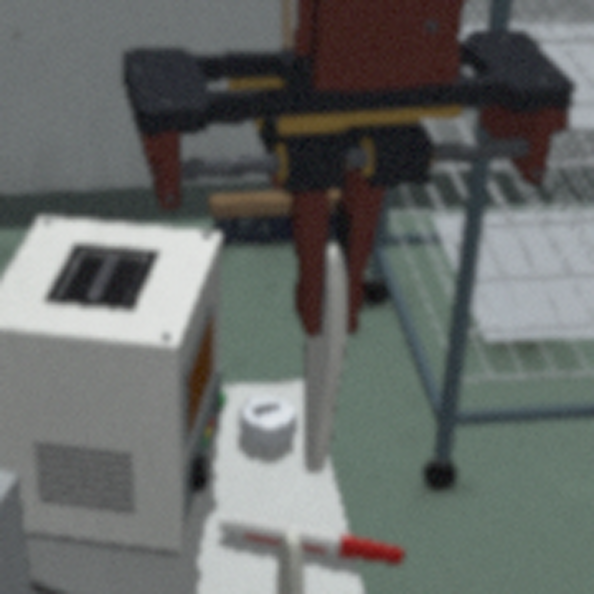

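View pics/t2.png

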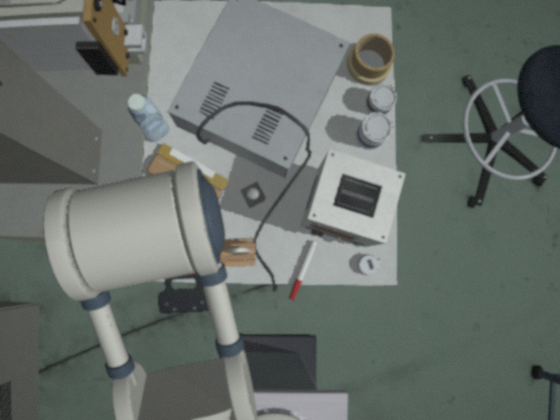

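Run:
```python
from h import *
s=load('s2'); f=lambda p,o,k:np.array(p)/k+np.array(o)-0.5+0.5/k
o,d=ray(s,f([(333,248),(316,466)],(220,60),3.3))
for y in(.139,.145): print((o+d*((y-o[1])/d[:,1])[:,None]).round(4))
```

```text
[[0.449  0.139  0.3581]
 [0.4509 0.139  0.2333]]
[[0.4502 0.145  0.3616]
 [0.452  0.145  0.2382]]
```

step_arm(
  rows=[
    [0, 0, 0, 0, 0, 0.0],
    [-0.667, 0.194, 0, 0, 0, 0.1135],
    [-0.667, 0.194, 0, 0, 0, 0.1135],
    [-0.667, 0.194, 0, 0, 0, 0.1135],
    [-0.667, 0.194, 0, 0, 0, 0.1135],
    [-0.667, 0.194, 0, 0, 0, 0.1135],
    [-0.667, 0.194, 0, 0, 0, 0.1135],
    [-0.667, 0.194, 0, 0, 0, 0.1135],
    [-0.667, 0.194, 0, 0, 0, 0.1135],
    [-0.667, 0.194, 0, 0, 0, 0.1135],
    [-0.667, 0.194, 0, 0, 0, 0.1135],
  ],
)

```text
clock: 10.35
ee_pos: [0.5472, -0.1196, 0.3315]
tool_rot: [0.798, 0.603, 0.001, 0.001]
wrist_force: [-0.2, -0.0, -0.2]
finger_gap: 0.094
```

Run:
```python
from h import *
st(); 
for n in('side','wrist','top'): snap(n,n[0]+'3')
crop('s3',200,40,320,200,4,'c11')
```

```text
t 10.35 p [ 0.5472 -0.1196  0.3315] xhead 74.1 z [ 2.3e-03 -2.0e-04 -1.0e+00] F [-0.23 -0.   -0.22] M [-0.02 -0.06  0.01] gap 8.3 q [-0.28  0.02  1.14  0.    1.98  0.  ]
```

View pics/c11.png

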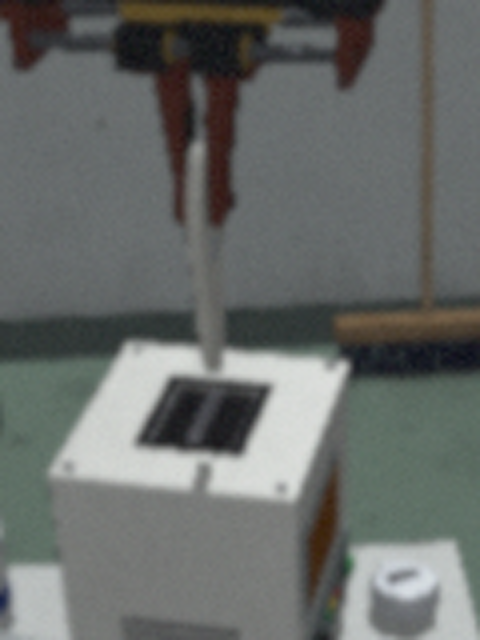

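View pics/w3.png

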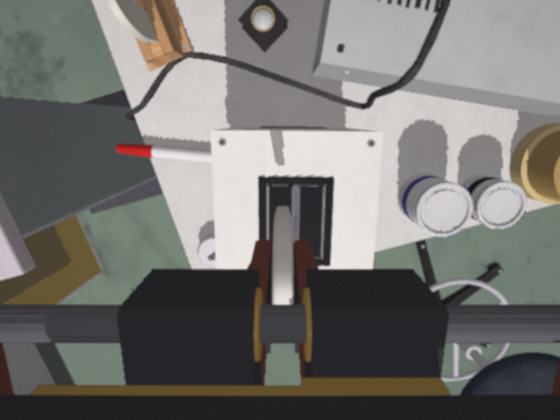

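View pics/t3.png

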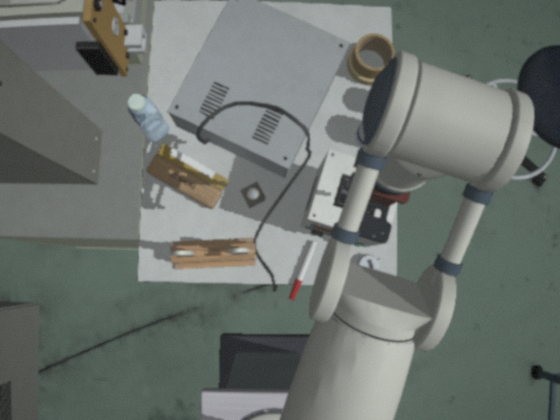

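Run:
```python
from h import *
crop('w3',200,120,400,280,4,'c12')
```

View pics/c12.png

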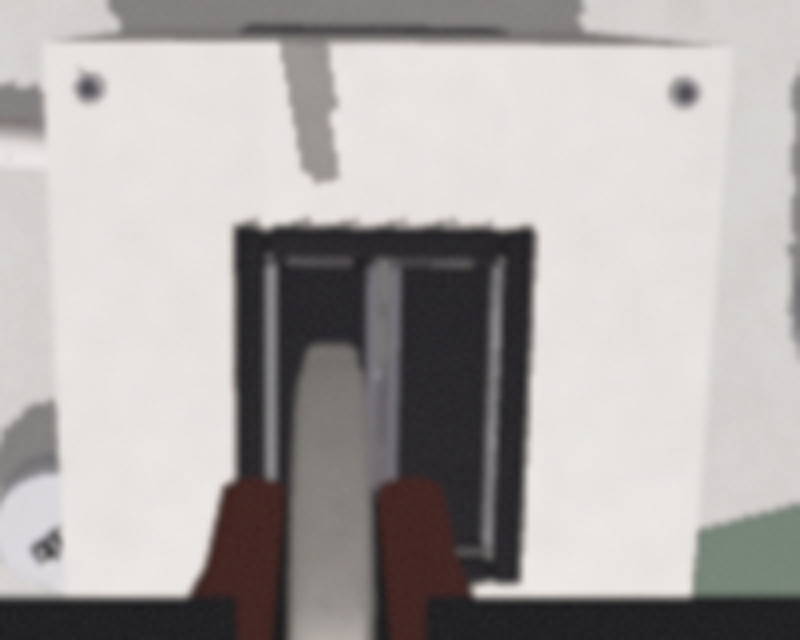

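Run:
```python
from h import *
w=load('w3'); f=lambda p,o,k:np.array(p)/k+np.array(o)-0.5+0.5/k
c=onz(w,f([(45,43),(730,48),(63,590),(695,590)],(200,120),4),.188); print('unit',c.round(4))
rm=onz(w,f([(236,228),(534,228),(520,580),(236,575)],(200,120),4),.188); print('rim',rm.round(4),rm.mean(0).round(4))
sc=onz(w,f([(90,88),(684,92)],(200,120),4),.188); print('screws',sc.round(4), np.degrees(np.arctan2(*(sc[1]-sc[0])[[1,0]])))
n=onz(w,f([(331,348)],(200,120),4),.2215); print('nose',n.round(4))
R=Rt.from_quat(w['s']['tool_rot']).as_matrix(); print('tool axis at z.2215',(w['s']['ee_pos']+R[:,2]*.11).round(4))
t=load('top0'); tt=onz(t,f([(197,88),(600,217),(498,582),(84,452)],(300,140),6),.188); print('topscrews',tt.round(4),tt.mean(0).round(4))
s=load('side0');ss=onz(s,f([(148,87),(390,105),(327,261),(62,234)],(205,110),5),.188); print('sidescrews',ss.round(4),ss.mean(0).round(4))
```

```text
unit [[ 0.5104 -0.0492  0.188 ]
 [ 0.639  -0.0868  0.188 ]
 [ 0.4774 -0.1591  0.188 ]
 [ 0.6081 -0.1964  0.188 ]]
rim [[ 0.5358 -0.0943  0.188 ]
 [ 0.5936 -0.1107  0.188 ]
 [ 0.5724 -0.1838  0.188 ]
 [ 0.5141 -0.166   0.188 ]] [ 0.554  -0.1387  0.188 ]
screws [[ 0.5162 -0.0598  0.188 ]
 [ 0.6285 -0.0926  0.188 ]] -16.26250643900694
nose [[ 0.5495 -0.1157  0.2215]]
tool axis at z.2215 [ 0.5475 -0.1197  0.2216]
topscrews [[ 0.6294 -0.0932  0.188 ]
 [ 0.5928 -0.2191  0.188 ]
 [ 0.4794 -0.1861  0.188 ]
 [ 0.5163 -0.0593  0.188 ]] [ 0.5545 -0.1394  0.188 ]
sidescrews [[ 0.5905 -0.2133  0.188 ]
 [ 0.4773 -0.1839  0.188 ]
 [ 0.5152 -0.0546  0.188 ]
 [ 0.6269 -0.0869  0.188 ]] [ 0.5525 -0.1347  0.188 ]
```

Run:
```python
from h import *
st(); row([.553,-.1405,.3315],Rm(73.8)); row([.553,-.1405,.305],Rm(73.8))
```

```text
t 10.5 p [ 0.5473 -0.12    0.3316] xhead 74.08 z [ 2.6e-03 -4.0e-04 -1.0e+00] F [-0.04 -0.22 -0.06] M [-0.05 -0.02 -0.01] gap 7.8 q [-0.28  0.02  1.14  0.    1.98  0.  ]
[-0.0453, 0.0277, 0.0004, 0.0008, -0.0001, 0.0015]
[-0.0453, 0.0275, 0.0666, 0.0008, -0.0001, 0.0015]
```

step_arm(
  rows=[
    [-0.045, 0.0275, 0, 0.0008, 0, 0.0015],
    [-0.045, 0.0275, 0.033, 0.0008, 0, 0.0015],
    [-0.045, 0.0275, 0.0666, 0.0008, 0, 0.0015],
    [-0.045, 0.0275, 0.0666, 0.0008, 0, 0.0015],
    [-0.045, 0.0275, 0.0666, 0.0008, 0, 0.0015],
  ],
)

```text
clock: 11.0
ee_pos: [0.553, -0.1409, 0.3048]
tool_rot: [0.8, 0.6, -0.0, -0.0]
wrist_force: [-0.3, 0.3, -0.4]
finger_gap: 0.093
```

Run:
```python
from h import *
st(); snap('wrist','w4b'); crop('w4b',200,120,400,280,4,'c13'); snap('side','s4'); crop('s4',200,60,320,200,4,'c14')
```

```text
t 11.0 p [ 0.553  -0.1409  0.3048] xhead 73.76 z [-8.e-04  5.e-04 -1.e+00] F [-0.32  0.32 -0.35] M [-0.03 -0.06 -0.01] gap 8.2 q [-0.31  0.03  1.18  0.    1.93 -0.03]
```

View pics/c13.png

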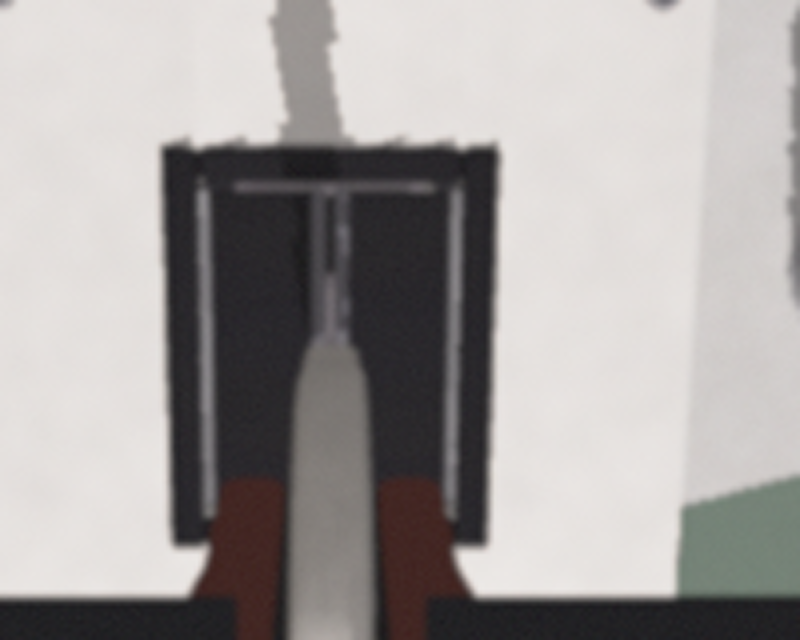

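View pics/c14.png

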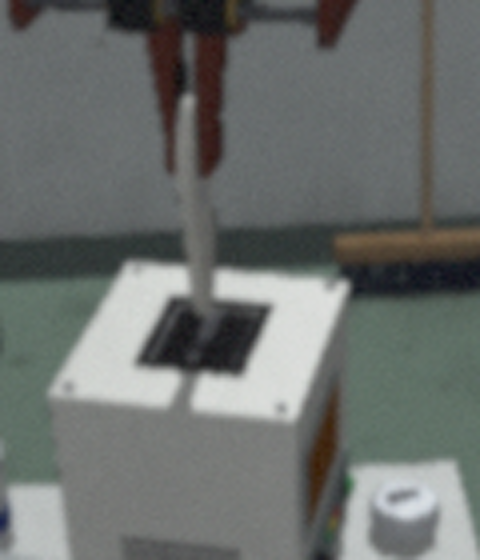

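step_arm(
  rows=[
    [0, 0, 0.025, 0, 0, 0],
    [0, 0, 0.05, 0, 0, 0],
    [0, 0, 0.075, 0, 0, 0],
    [0, 0, 0.1, 0, 0, 0],
    [0, 0, 0.12, 0, 0, 0],
    [0, 0, 0.14, 0, 0, 0],
    [0, 0, 0.14, 0, 0, 0],
  ],
)

```text
clock: 11.8
ee_pos: [0.5526, -0.1412, 0.2463]
tool_rot: [0.8, 0.6, -0.001, -0.002]
wrist_force: [1.2, 0.5, -5.2]
finger_gap: 0.091
```

Run:
```python
from h import *
st(); snap('wrist','w5b'); crop('w5b',200,120,400,280,4,'c15')
```

```text
t 11.8 p [ 0.5526 -0.1412  0.2463] xhead 73.72 z [-0.0034  0.0013 -1.    ] F [ 1.2   0.54 -5.16] M [-0.06 -0.23  0.05] gap 8.0 q [-0.31  0.02  1.3   0.    1.83 -0.03]
```

View pics/c15.png

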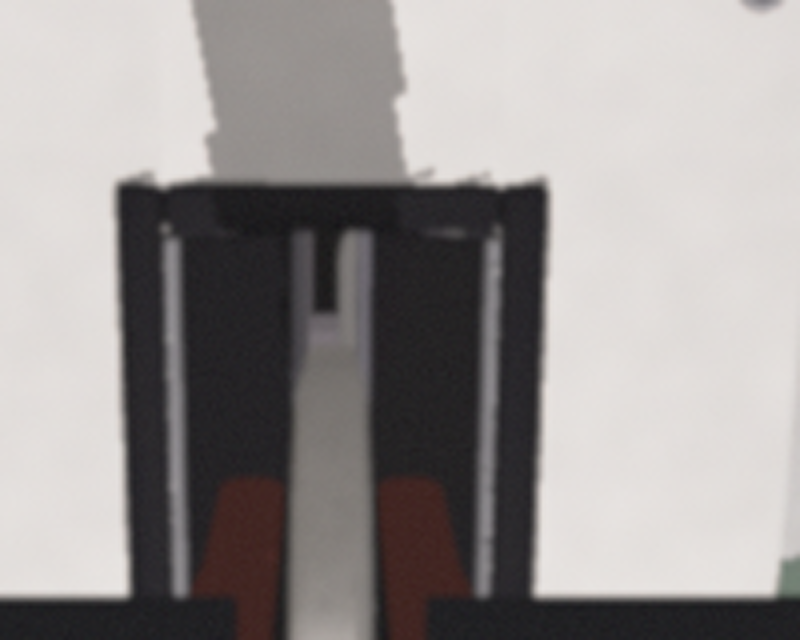

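step_arm(
  rows=[
    [0, 0, 0, 0, 0, 0],
    [0, 0, 0, 0, 0, 0],
    [0, 0, 0, 0, 0, 0],
  ],
)

```text
clock: 12.15
ee_pos: [0.5527, -0.1412, 0.2482]
tool_rot: [0.8, 0.6, -0.001, -0.001]
wrist_force: [-1.2, 0.7, -4.7]
finger_gap: 0.091
```

Run:
```python
from h import *
for i in range(1): st()
```

```text
t 12.15 p [ 0.5527 -0.1412  0.2482] xhead 73.73 z [-2.1e-03  9.0e-04 -1.0e+00] F [-1.19  0.74 -4.74] M [0.11 0.36 0.02] gap 8.0 q [-0.31  0.01  1.3   0.    1.83 -0.03]
```

step_arm(
  rows=[
    [0, 0, 0.01, 0, 0, 0],
    [0, 0, 0.02, 0, 0, 0],
    [0, 0, 0.03, 0, 0, 0],
    [0, 0, 0.04, 0, 0, 0],
    [0, 0, 0.05, 0, 0, 0],
  ],
)

```text
clock: 12.65
ee_pos: [0.5532, -0.1414, 0.2286]
tool_rot: [0.8, 0.6, 0.0, 0.0]
wrist_force: [0.2, 0.1, 1.1]
finger_gap: 0.093
```

Run:
```python
from h import *
for i in range(1): st()
```

```text
t 12.65 p [ 0.5532 -0.1414  0.2286] xhead 73.72 z [ 3.e-04  2.e-04 -1.e+00] F [0.2  0.07 1.12] M [-0.01 -0.04 -0.02] gap 8.2 q [-0.31  0.01  1.34  0.    1.79 -0.03]
```

step_arm(
  rows=[
    [0, 0, 0.01, 0, 0, 0],
    [0, 0, 0.02, 0, 0, 0],
    [0, 0, 0.03, 0, 0, 0],
    [0, 0, 0.04, 0, 0, 0],
    [0, 0, 0.04, 0, 0, 0],
    [0, 0, 0.04, 0, 0, 0],
  ],
)

```text
clock: 13.25
ee_pos: [0.5529, -0.1412, 0.2115]
tool_rot: [0.8, 0.6, -0.0, -0.001]
wrist_force: [1.1, -0.0, -3.6]
finger_gap: 0.093
```

Run:
```python
from h import *
st(); snap('side','s6'); crop('s6',200,60,320,200,4,'c16'); snap('wrist','w6b'); crop('w6b',200,120,400,280,4,'c17')
```

```text
t 13.25 p [ 0.5529 -0.1412  0.2115] xhead 73.72 z [-1.9e-03  9.0e-04 -1.0e+00] F [ 1.09 -0.05 -3.58] M [-0.09 -0.28  0.01] gap 8.2 q [-0.31  0.01  1.37  0.    1.77 -0.03]
```

View pics/c16.png

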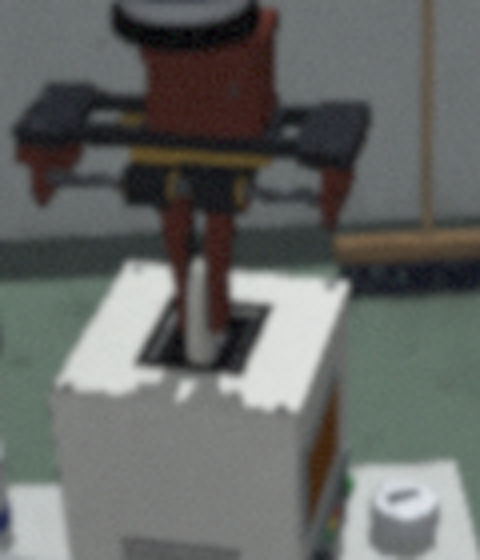

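View pics/c17.png

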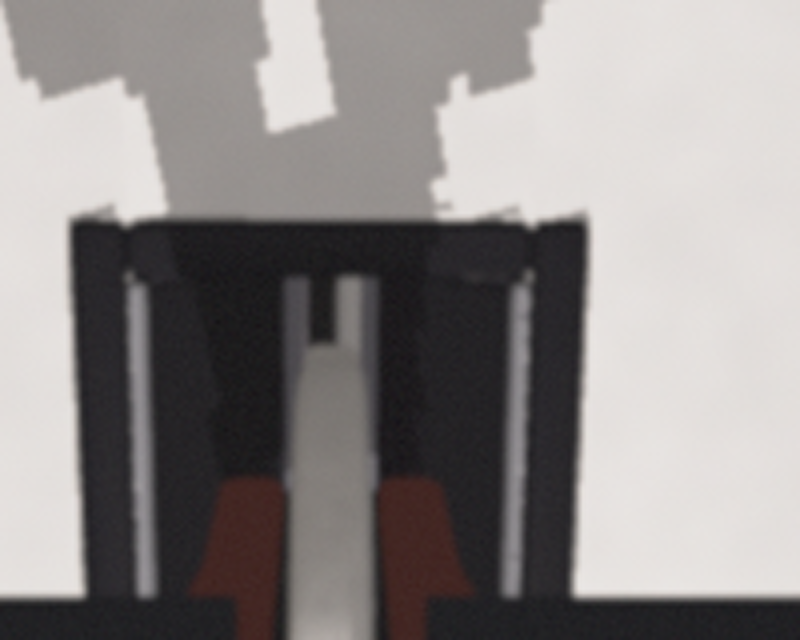

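step_arm(
  rows=[
    [0, 0, 0, 0, 0, 0],
    [0, 0, 0, 0, 0, 0],
    [0, 0, 0, 0, 0, 0],
    [0, 0, 0, 0, 0, 0],
    [0, 0, 0, 0, 0, 0],
  ],
  gripper=0.3,
)

```text
clock: 13.85
ee_pos: [0.5531, -0.1413, 0.2128]
tool_rot: [0.8, 0.6, 0.0, -0.0]
wrist_force: [0.1, -0.0, -0.1]
finger_gap: 0.35
```

Run:
```python
from h import *
st(); snap('wrist','w7b'); crop('w7b',200,120,400,280,4,'c18')
```

```text
t 13.85 p [ 0.5531 -0.1413  0.2128] xhead 73.73 z [-2.e-04  3.e-04 -1.e+00] F [ 0.1  -0.04 -0.09] M [-0.07 -0.11 -0.03] gap 30.8 q [-0.31  0.01  1.37  0.    1.77 -0.03]
```

View pics/c18.png

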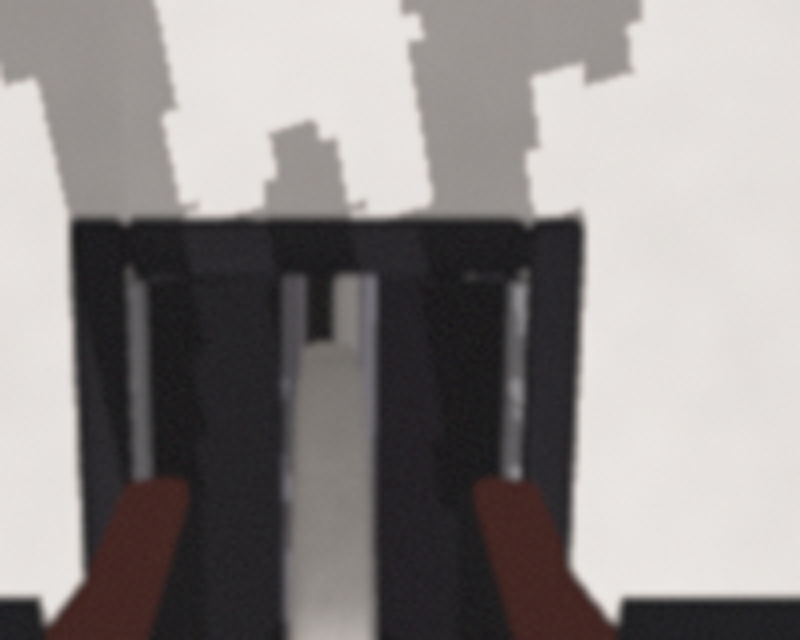

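step_arm(
  rows=[
    [0, 0, -0.03, 0, 0, 0],
    [0, 0, -0.09, 0, 0, 0],
    [0, 0, -0.15, 0, 0, 0],
    [0.0075, 0, -0.15, 0, 0, 0],
    [0.0075, 0, -0.15, 0, 0, 0],
  ],
)

```text
clock: 14.4
ee_pos: [0.5543, -0.1382, 0.2733]
tool_rot: [0.8, 0.6, 0.0, 0.0]
wrist_force: [-0.6, 0.5, -0.4]
finger_gap: 0.349
```

step_arm(
  rows=[
    [0, 0, 0, 0, 0, 0],
    [0, 0, 0, 0, 0, 0],
    [0, 0, 0, 0, 0, 0],
    [0, 0, 0, 0, 0, 0],
    [0, 0, 0, 0, 0, 0],
    [0, 0, 0, 0, 0, 0],
  ],
  gripper=1,
)

```text
clock: 15.0
ee_pos: [0.5539, -0.1384, 0.2725]
tool_rot: [0.8, 0.6, -0.0, -0.0]
wrist_force: [-0.2, 0.3, -0.2]
finger_gap: 0.008
```

Run:
```python
from h import *
st(); snap('wrist','w8b'); crop('w8b',200,120,400,280,4,'c19'); snap('side','s8'); crop('s8',200,60,320,200,4,'c20')
```

```text
t 15.0 p [ 0.5539 -0.1384  0.2725] xhead 73.72 z [-7.e-04  5.e-04 -1.e+00] F [-0.22  0.29 -0.19] M [-0.05 -0.05 -0.01] gap 0.7 q [-0.3   0.02  1.25  0.    1.87 -0.02]
```

View pics/c19.png

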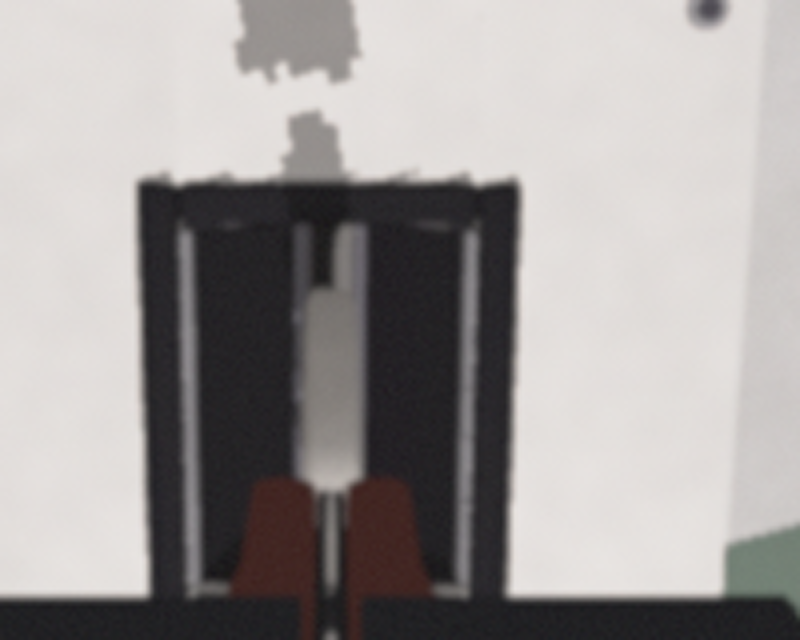

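View pics/c20.png

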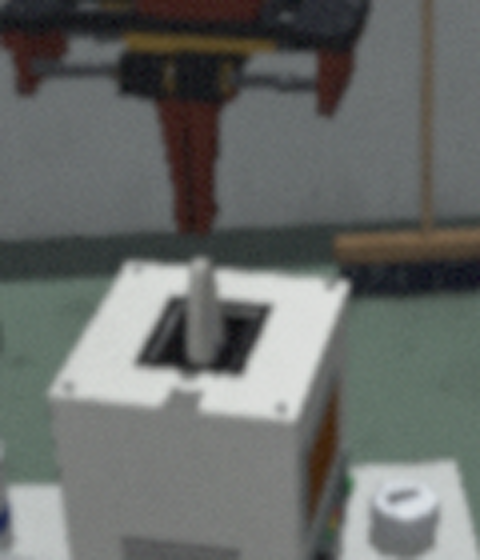

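step_arm(
  rows=[
    [0, 0, 0.0125, 0, 0, 0],
    [0, 0, 0.025, 0, 0, 0],
    [0, 0, 0.0375, 0, 0, 0],
    [0, 0, 0.05, 0, 0, 0],
    [0, 0, 0.0625, 0, 0, 0],
    [0, 0, 0.075, 0, 0, 0],
  ],
)

```text
clock: 15.7
ee_pos: [0.5539, -0.1384, 0.2423]
tool_rot: [0.8, 0.6, 0.0, -0.0]
wrist_force: [-0.6, 0.0, 2.2]
finger_gap: 0.011
```

Run:
```python
from h import *
st()
```

```text
t 15.7 p [ 0.5539 -0.1384  0.2423] xhead 73.72 z [-2.e-04  4.e-04 -1.e+00] F [-0.55  0.    2.22] M [-0.04 -0.02 -0.03] gap 1.0 q [-0.3   0.01  1.31  0.    1.82 -0.02]
```

Pushing at about 2 N. Continue.

step_arm(
  rows=[
    [0, 0, 0.01, 0, 0, 0],
    [0, 0, 0.02, 0, 0, 0],
    [0, 0, 0.03, 0, 0, 0],
    [0, 0, 0.04, 0, 0, 0],
    [0, 0, 0.05, 0, 0, 0],
  ],
)

```text
clock: 16.2
ee_pos: [0.554, -0.1384, 0.2227]
tool_rot: [0.8, 0.6, 0.0, -0.0]
wrist_force: [-0.1, 0.3, 3.6]
finger_gap: 0.005
```

Run:
```python
from h import *
st(); snap('side','s9'); crop('s9',200,60,320,200,4,'c21')
```

```text
t 16.2 p [ 0.554  -0.1384  0.2227] xhead 73.73 z [ 1.e-04  2.e-04 -1.e+00] F [-0.1   0.31  3.56] M [-0.02 -0.09 -0.  ] gap 0.4 q [-0.3   0.01  1.35  0.    1.78 -0.02]
```

View pics/c21.png

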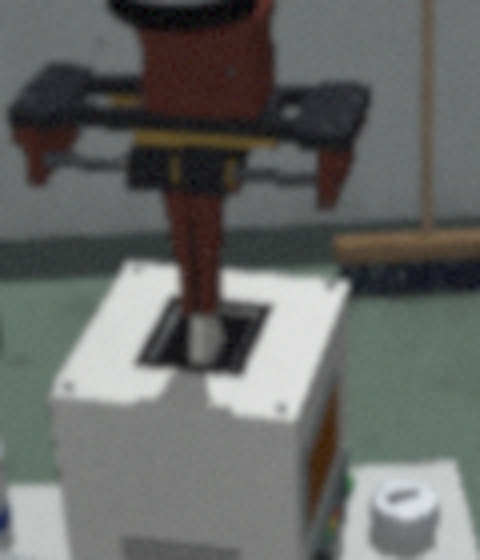

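step_arm(
  rows=[
    [0, 0, 0.01, 0, 0, 0],
    [0, 0, 0.02, 0, 0, 0],
    [0, 0, 0.03, 0, 0, 0],
    [0, 0, 0.04, 0, 0, 0],
    [0, 0, 0.05, 0, 0, 0],
    [0, 0, 0.06, 0, 0, 0],
  ],
)

```text
clock: 16.85
ee_pos: [0.5538, -0.1384, 0.1981]
tool_rot: [0.8, 0.6, -0.0, -0.001]
wrist_force: [-0.8, 0.2, 4.1]
finger_gap: 0.007
```

Run:
```python
from h import *
st()
```

```text
t 16.85 p [ 0.5538 -0.1384  0.1981] xhead 73.73 z [-9.e-04  6.e-04 -1.e+00] F [-0.83  0.19  4.11] M [ 0.03  0.08 -0.02] gap 0.6 q [-0.3   0.01  1.39  0.    1.74 -0.02]
```

Now 1.2 mm per row in short calls.

step_arm(
  rows=[
    [0, 0, 0.004, 0, 0, 0],
    [0, 0, 0.008, 0, 0, 0],
    [0, 0, 0.012, 0, 0, 0],
    [0, 0, 0.016, 0, 0, 0],
    [0, 0, 0.02, 0, 0, 0],
  ],
)

```text
clock: 17.35
ee_pos: [0.5541, -0.1385, 0.1915]
tool_rot: [0.8, 0.6, 0.0, 0.0]
wrist_force: [-0.1, 0.8, 7.7]
finger_gap: 0.005
```

step_arm(
  rows=[
    [0, 0, 0.003, 0, 0, 0],
    [0, 0, 0.006, 0, 0, 0],
  ],
)

```text
clock: 17.55
ee_pos: [0.5542, -0.1385, 0.1894]
tool_rot: [0.8, 0.6, 0.0, 0.0]
wrist_force: [-2.1, -0.1, 8.1]
finger_gap: 0.006
```

step_arm(
  rows=[
    [0, 0, 0.003, 0, 0, 0],
    [0, 0, 0.006, 0, 0, 0],
  ],
)

```text
clock: 17.75
ee_pos: [0.5546, -0.1386, 0.1872]
tool_rot: [0.8, 0.6, 0.001, 0.001]
wrist_force: [0.3, 0.1, 7.2]
finger_gap: 0.006
```

step_arm(
  rows=[
    [0, 0, 0.003, 0, 0, 0],
    [0, 0, 0.003, 0, 0, 0],
  ],
)

```text
clock: 17.95
ee_pos: [0.5541, -0.1385, 0.1853]
tool_rot: [0.8, 0.6, 0.0, 0.0]
wrist_force: [-1.3, 0.1, 5.2]
finger_gap: 0.007
```

step_arm(
  rows=[
    [0, 0, 0.003, 0, 0, 0],
    [0, 0, 0.003, 0, 0, 0],
  ],
)

```text
clock: 18.15
ee_pos: [0.554, -0.1385, 0.1839]
tool_rot: [0.8, 0.6, 0.0, 0.0]
wrist_force: [-0.7, 0.1, 5.3]
finger_gap: 0.004
```

step_arm(
  rows=[
    [0, 0, 0.003, 0, 0, 0],
    [0, 0, 0.003, 0, 0, 0],
  ],
)

```text
clock: 18.35
ee_pos: [0.5542, -0.1385, 0.183]
tool_rot: [0.8, 0.6, 0.0, 0.0]
wrist_force: [-1.3, -0.5, 5.3]
finger_gap: 0.006
```

step_arm(
  rows=[
    [0, 0, 0.003, 0, 0, 0],
    [0, 0, 0.003, 0, 0, 0],
  ],
)

```text
clock: 18.55
ee_pos: [0.5545, -0.1386, 0.1826]
tool_rot: [0.8, 0.6, 0.001, 0.001]
wrist_force: [0.1, 0.3, 7.8]
finger_gap: 0.004
```

step_arm(
  rows=[
    [0, 0, 0.003, 0, 0, 0],
    [0, 0, 0.003, 0, 0, 0],
  ],
)

```text
clock: 18.75
ee_pos: [0.5548, -0.1386, 0.1823]
tool_rot: [0.8, 0.6, 0.001, 0.001]
wrist_force: [-1.3, -0.1, 10.0]
finger_gap: 0.006
```

step_arm(
  rows=[
    [0, 0, 0.003, 0, 0, 0],
    [0, 0, 0.003, 0, 0, 0],
  ],
)

```text
clock: 18.95
ee_pos: [0.5551, -0.1387, 0.182]
tool_rot: [0.8, 0.6, 0.002, 0.002]
wrist_force: [-0.3, -0.2, 13.1]
finger_gap: 0.005
```

step_arm(
  rows=[
    [0, 0, 0, 0, 0, 0],
    [0, 0, -0.01, 0, 0, 0],
    [0, 0, -0.025, 0, 0, 0],
    [0, 0, -0.05, 0, 0, 0],
    [0, 0, -0.1, 0, 0, 0],
    [0, 0, -0.16, 0, 0, 0],
    [0, 0, -0.25, 0, 0, 0],
    [0, 0, -0.25, 0, 0, 0],
    [0, 0, -0.25, 0, 0, 0],
  ],
)

```text
clock: 19.85
ee_pos: [0.5542, -0.1386, 0.2795]
tool_rot: [0.8, 0.6, 0.0, 0.0]
wrist_force: [0.1, -0.2, 0.5]
finger_gap: 0.005
```

Run:
```python
from h import *
st(); snap('side','s10'); crop('s10',200,60,320,200,4,'c22'); snap('wrist','w10'); crop('w10',200,120,400,280,4,'c23')
```

```text
t 19.85 p [ 0.5542 -0.1386  0.2795] xhead 73.72 z [ 9.e-04 -1.e-04 -1.e+00] F [ 0.07 -0.22  0.52] M [-0.03 -0.07 -0.01] gap 0.4 q [-0.3   0.02  1.23  0.    1.88 -0.02]
```

View pics/c22.png

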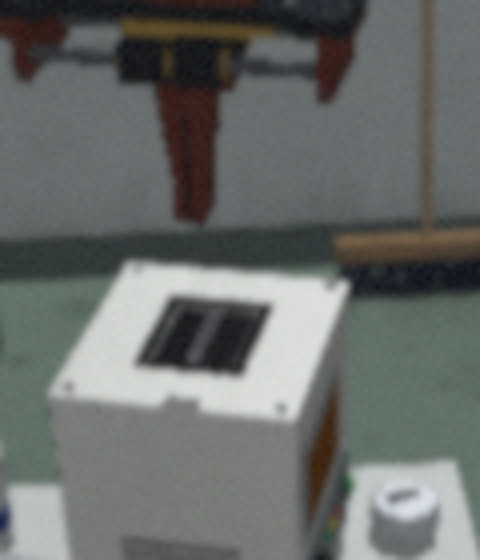

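View pics/c23.png

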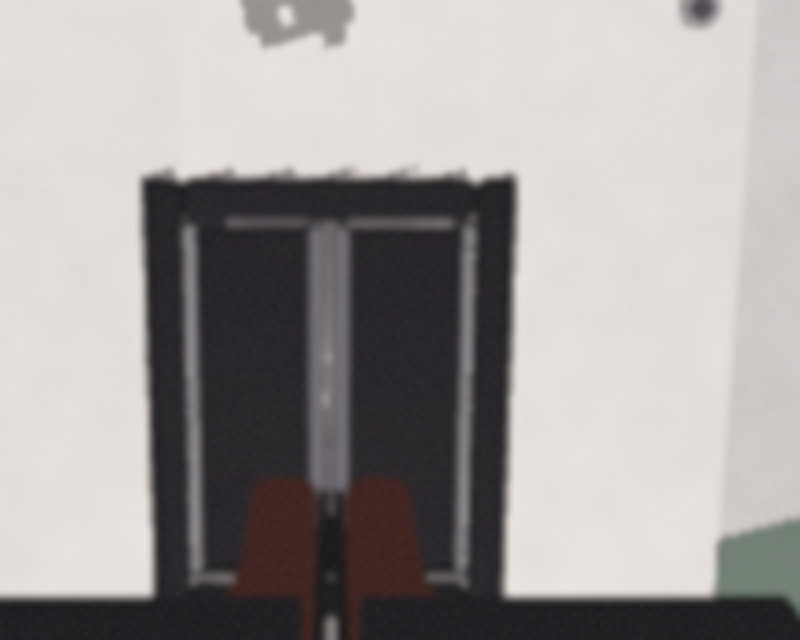

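Run:
```python
from h import *
snap('top','t9'); print(r.hand_in()); st()
```

```text
the job is handed in; nothing more can be done
None
the job is handed in; nothing more can be done
```

View pics/t9.png

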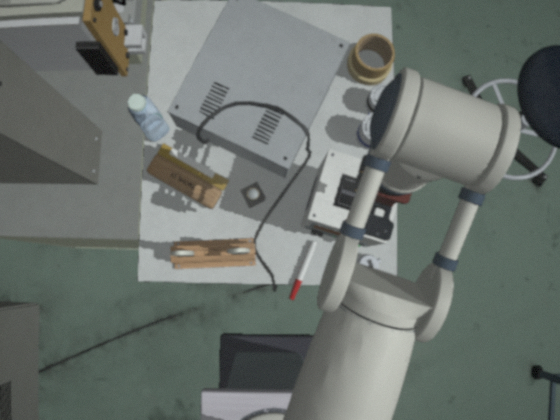

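I posted the blue-printed part (middle slot) nose down through both flaps of the curing unit, pushed it to the stop and handed the job in at about 20 s. I let go of it between the flaps and did the last push with shut fingertips.

- **Stop felt:** the push needed about 5 N, then stalled with the tool at z = 0.182 m while the force rose to 13 N over about 0.6 s. That puts the nose about 155 mm below the rim, inside the 150–168 mm range given for the stop. I took this as the stop from force and depth alone, since it is out of sight. A short rise to about 8 N near 147 mm eased again; I put that down to the flaps or the cheeks.
- **Forces:** the highest wrist force I read was 13 N, against the 20 N limit between part and unit.
- **End state:** the last side and wrist pictures show both flaps shut and nothing above the rim. The gripper hung clear, at about 0.5 N. The last top picture shows both black-printed parts still in their slots.

No check failed. The cameras disagreed by about 4 mm on where the mouth is, and the wrist picture taken before insertion confirmed the alignment I used.

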